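Fish the grease strainer out of the griddle's well

ROBOT

A 6-joint arm with a two-finger parallel gripper is mounted at the origin on the work surface. World frame = base frame: x ahead of the robot, y to its left, z up, the work surface at z = 0. Lengths are in m, angles in rad, forces in N, time in s.
With the tool pointing down it reaches from about 0.25 to 0.775 m from the base axis. Payload 4 kg.
Tool frame: the origin (TCP) lies between the finger pads; the fingertips stand 11 mm ahead of it and the grasp point (between the pads) lies 8 mm behind it; x points along the fingers, y is the direction in which the jaws open and shut, and the axes are right-handed (so a half turn about x gives the same grasp; the last joint's range is limited). The gripper opens to 85 mm and grips with 20 to 120 N. Pads are 22 mm wide; open, the fingers measure 114 mm over their backs; the gripper's body (76 mm by 85 mm) begins 54 mm behind the grasp point. The pads swing forward as they close: fully open they stand 13 mm farther back than shut.
Start: joints at [1.208, 0.087, 1.371, -0, 1.684, -0.103], TCP at [0.141, 0.532, 0.242] pointing down, gripper open.
Joint ranges: [-3.1, 3.1], [-0.76, 2.03], [0.27, 2.55], [-1.08, 4.22], [0.17, 2.65], [-2.57, 2.57]. Speed limits (rad/s): [2.79, 2.79, 3.14, 3.14, 3.14, 3.14].

INTERFACE

Orientations are given as a unit quaternion [x, y, z, w].
In Python, from bench import r gives the robot as it stands. The module is installed in compiled form; this text tells all that it offers.
- The arm moves only by the shell command python3 -m pendant 'ROWS' [FORCE]. ROWS is JSON, a list of rows, each a list of 5 numbers: the gripper command: -1 is fully open, 1 is shut, values between are in proportion, then the shift along the world's x, y, z in mm, then the turn about the world's z in degrees. A call has 1 to 20 rows; each row shifts and turns the commanded pose from where the row before left it; what a row does not reach is not made up. A row lasts 1/8 s, in which the tool goes at most 62.5 mm and 10.7 degrees, less where a joint would pass 70% of its speed; a pose out of reach is approached as far as the arm can. A call with a gripper value outside its range is refused whole. The fingers move at their own pace and stop on an object; FORCE is the grip in N (left out, the last holds). Time passes only in rows, so rows that do not move let the fingers close. It gives the time, the measured TCP pose, the force and the opening at its end, in the units of the state.
- r.read_state(): the state, without advancing time (a new reading comes with each control period).
- r.read_camera(name): name is "scene" or "top" or "wrist"; returns a dict with "img" (420x560x3 uint8, blue, green, red), "z_map" (420x560 float32, m along the optical axis (not along the pixel's ray), 0 where there is no reading), "mtx" (3x3 intrinsics, pixels), "origin" and "rotation" of the camera in the world. Camera axes: x right, y up, looking along -z (the intrinsics and any distortion apply to the point x, -y, -z); pixel columns grow to the right and rows downward; lengths in m; the calibration is good to about 2 mm. A picture is of the moment at which its call begins.
- r.hand_in(): hands the job in, once; it reports no verdict.
The state is a dict: "clock": time; "q": joint angles; "qd": joint speeds; "joint_torque": joint torques, N m; "tcp_pos": TCP position; "ee_rot": TCP orientation; "ft_force": force on the tool from outside, world axes, zero at the start; "wrist_torque": the same for the moment, N m; "finger_gap": opening from 0.0 (shut) to 1.0 (fully open).
Only numpy, scipy, OpenCV 4.12 (cv2) and the standard library are available. Lean on these libraries where they do the work, as an engineer would, in place of code of your own. Each camera call takes 0.05 s, during which the arm holds its last target. There are 200 camera calls.

TASK

Take the hook from its stand, catch the pull ring of the strainer deep in the griddle's grease well and draw the strainer out with the hook, gently and without forcing anything. Set it down softly, upright and flat in the metal tray, slip the hook out of the ring and hang the hook back upright in its stand. Never touch the greasy strainer with the gripper, and leave the bowl, basket, spatula and stopper alone.

Things in the scene. Friction and masses are not known exactly. Their poses are not given: they have to be found in the camera images.
- griddle: Electric griddle, fixed. Steel front ledge 110 mm in x, 300 in y, top at 105 mm; behind it (its +x, to 325 mm from the origin) a dark hot plate with guards up to 128 mm; toggle switch on the front face. The grease well is a round upright bore in the ledge, 60 mm across, 95 mm deep, its flat floor 10 mm above the worktop. Origin on the worktop, on the well's axis.
- well_mouth (a point): Centre of the well's mouth, level with the ledge top, 105 mm above the worktop.
- strainer: Steel strainer standing loose on the well's floor: disc of 56 mm diameter, 22 mm high, with a pull ring on top; 0.18 to 0.33 kg in all. Origin at the centre of its underside, z up. The ring stands upright in its y-z plane, so the hook goes through along its x, from either side. Above 20 N between hook and strainer or ring counts as forcing.
- strainer_top (a point): Centre of the disc's top face, 22 mm above its underside. Here a boss (12 mm wide, 5 mm high) and a 6 mm stem carry the pull ring: 6 mm wire, 16 mm inside, 28 mm outside diameter. The stem's length differs each time and is not measured: the ring's centre is 19 to 44 mm above this point (in the well the ring's top is 15 to 40 mm below the mouth). The stem yields only above about 35 N.
- hook: Hook tool hanging upright in its stand, 0.15 kg. Origin on the shank's axis at the foot's centre line, z up the shank. All 5 mm wire: the foot runs 13 mm along +x to a tip that turns up 5 mm (tip front 15.5 mm from the axis; foot and tip span -2.5 to +7.5 mm in z). From z = 68 to 82 mm a cone widens from 14 to 37 mm diameter, then a 54 mm flange to 86 mm, then the handle.
- hook_grip (a point): Centre of the hook's wooden handle, 121 mm above the hook's origin: 22 mm square along the hook's x and y, 70 mm long (86 to 156 mm above the hook's origin).
- stand: Fixed wooden stand, 100 mm square, four posts carrying a 90 mm square plate with its top at 100 mm and a 41 mm hole through its centre. The hook hangs in it with its flange on the plate and its cone in the hole, its origin 18 mm above the worktop. Origin on the worktop under the hole.
- stand_hole (a point): Centre of the stand's hole, level with the plate's top.
- tray: Fixed shallow aluminium tray, 140 mm square, 14 mm high, walls and floor 4 mm thick. Origin under its centre on the worktop.
- salsa_bowl: Grey ceramic bowl, 120 mm wide, 55 mm high, a bystander. Origin at its underside.
- tortilla_basket: Round black plastic basket, 180 mm wide, 70 mm high, a bystander. Origin at its underside.
- spatula: Wooden-handled steel spatula, 300 mm long, lying flat between robot and griddle, a bystander.
- cruet_stopper: Glass cruet stopper, 36 mm wide, 45 mm high, standing on its broad end, a bystander.
There are look-alikes about, which are no part of the job. Of the things that look like the stand, the smallest one is meant.

How it is judged:
On the way, in this order (a step that is already met when the one before it is completed fails the run):
1. the hook is lifted clear of its stand (z of hook in the frame of stand above 0.09 m), for 0.1 s.
2. the strainer hangs on the hook, its underside above the griddle's ledge (z of strainer in the frame of griddle above 0.106 m and contact force between hook and strainer above 0.5 N), for 0.2 s.
3. the strainer stands upright on the tray's floor, the hook off it (x of strainer in the frame of tray between -0.042 and 0.042 m and y of strainer in the frame of tray between -0.042 and 0.042 m and z of strainer in the frame of tray below 0.009 m and angle between strainer's own z axis and vertical below 0.12 rad and contact force between hook and strainer below 0.1 N), for 0.2 s.
At the end, for the whole second after the job is handed in: The strainer stands on the tray's floor, upright within 0.12 rad, its centre within 42 mm of the tray's centre along each tray axis; the hook hangs free in the stand, within 12 mm of the hole's axis, 6 mm of its hanging height and 0.12 rad of upright; both at rest (all of step 3 and linear speed of each of strainer, hook below 0.02 m/s and horizontal distance between hook and stand below 0.012 m and z of hook in the frame of stand between 0.012 and 0.024 m and angle between hook's own z axis and vertical below 0.12 rad); the robot touches nothing.
It fails at once if the hook presses or pulls on the strainer or its ring with more than 20 N (contact force between hook and strainer above 20 N).
It fails at once if the hook presses on the griddle or its well with more than 20 N (contact force between hook and griddle above 20 N).
It fails at once if the strainer bangs into the tray with more than 25 N (contact force between strainer and tray above 25 N).
It fails at once if the fingers touch the strainer (contact force between the fingers and strainer above 0.3 N).
It fails at once if a bystander is moved by more than 20 mm (distance of any of salsa_bowl, tortilla_basket, spatula, cruet_stopper from where it was at the start of the episode above 0.02 m).
It also fails if it takes over 61 s, if anything falls off the work surface, if the arm or the gripper's body presses on something with over 40 N, if the wrist force passes 120 N, or if a joint passes its speed limit or range.

## Working session

There is one attempt and no reset: what is moved stays moved. The work goes in short steps, Python scripts to look and compute and a shell command to move; the robot and the scene stay as the last step left them, time stands still between calls to the robot, and variables do not carry over. Pictures are saved under pics/ and viewed, about 8 in all and at most 12, crops included, and the job is handed in when it is done.

```bash
mkdir -p pics; cat > h.py <<'E'
import numpy as np, cv2
from bench import r
def cam(n):
    c=r.read_camera(n); c={k:np.array(v) for k,v in c.items()}; return c
def pts(c):
    z=c['z_map']; K=c['mtx']; v,u=np.indices(z.shape)
    p=np.stack([(u-K[0,2])/K[0,0]*z,-(v-K[1,2])/K[1,1]*z,-z],-1)
    return p@c['rotation'].T+c['origin']
E
python3 - <<'E'
from h import *
for n in ['top','scene']:
    c=cam(n); cv2.imwrite(f'pics/{n}0.png',c['img']); np.savez(f'{n}0.npz',**c)
    print(n,c['mtx'].tolist(),c['origin'],c['rotation'].tolist(),(c['z_map']>0).mean(), c.keys())
print(r.read_state())
E
```

```text
top [[405.7870216480904, 0.0, 285.94837324876477], [0.0, 405.7870216480904, 208.75442533880775], [0.0, 0.0, 1.0]] [0.36038855 0.06585379 1.2005248 ] [-0.02939818211462365, 0.03777485955143707, 0.7066227078493921, -0.7059696563067122] 0.9961734693877551 dict_keys(['img', 'z_map', 'mtx', 'origin', 'rotation'])
scene [[460.14568384560266, 0.0, 273.8892405097648], [0.0, 460.14568384560266, 206.07566872248626], [0.0, 0.0, 1.0]] [ 0.92368728 -0.81483242  0.81973942] [0.44630340851040334, 0.10690637449880191, 0.21333562129477365, 0.862480264893227] 0.9959141156462585 dict_keys(['img', 'z_map', 'mtx', 'origin', 'rotation'])
{'clock': 0.1, 'q': array([ 1.20791207e+00,  8.78916414e-02,  1.37214188e+00,  2.47400396e-06,
        1.68357661e+00, -1.03111277e-01]), 'qd': array([ 1.22289862e-03, -1.60578568e-03, -2.74225544e-03, -6.74955952e-05,
       -1.48986117e-03,  6.41874916e-04]), 'joint_torque': array([ 1.70507425e-03, -3.53013754e+01, -3.14219391e+01, -2.23739312e-04,
        7.90819555e-03,  8.23538272e-06]), 'tcp_pos': array([0.14112996, 0.53114005, 0.24123071]), 'ee_rot': array([ 0.09089164,  0.70131574, -0.09227926,  0.70098465]), 'ft_force': array([ 0.04194405, -0.52944811,  0.30223235]), 'wrist_torque': array([ 0.01602571, -0.00791375, -0.00435132]), 'finger_gap': 1.000355984225719}
```

View pics/top0.png

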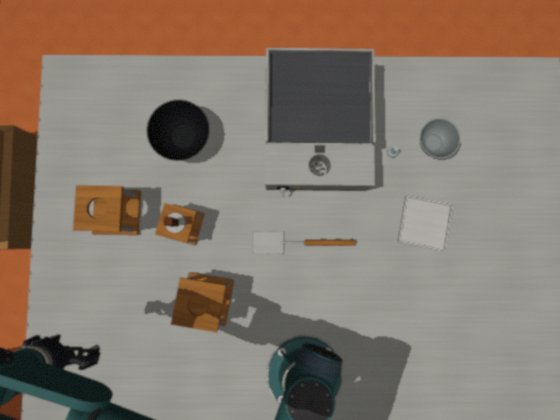

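View pics/scene0.png

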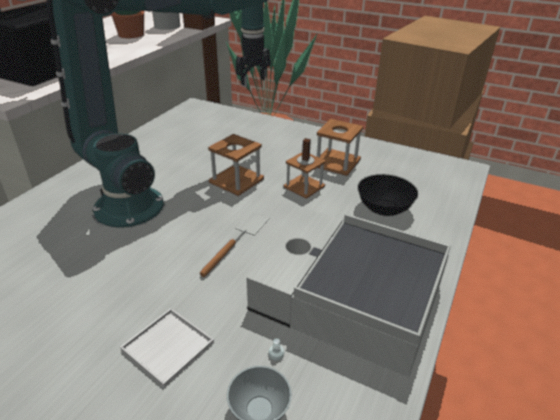

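The three stand-like things are at top px (105,210), (203,302) and (180,223). The one at (180,223) is the smallest and the only one with a hook in it, so it fits the description. I'll check it in an enlarged crop and measure everything by colour, height and rays.

```bash
python3 - <<'E'
from h import *
c=dict(np.load('top0.npz')); P=pts(c); I=c['img']
def rect(m,name):
    q=P[m][:,:2].astype(np.float32); R=cv2.minAreaRect(q*1000); print(name,m.sum(),R, 'z',np.median(P[m][:,2]), 'mean',q.mean(0))
v,u=np.indices(I.shape[:2]); Z=P[...,2]
print('table z',np.median(Z[250:300,400:500]))
def box(a,b,cc,d): return (u>=a)&(u<b)&(v>=cc)&(v<d)
for b in [(70,145,180,240),(150,212,195,250),(165,240,265,335)]:
    m=box(*b)&(Z>0.05); zs=Z[m]; print(b,np.histogram(zs,bins=np.arange(.05,.24,.01))[0])
rect(box(150,212,195,250)&(Z>0.09)&(Z<0.108),'stand')
rect(box(150,212,195,250)&(Z>0.155),'handle')
rect(box(395,455,190,255)&(Z>0.008),'tray')
rect(box(260,380,142,195)&(Z>0.097)&(Z<0.11),'ledge')
rect(box(300,340,150,180)&(Z<0.098),'well')
a=cv2.resize(I[195:250,145:215],None,fx=6,fy=6,interpolation=2); b=cv2.resize(I[140:195,285:355],None,fx=6,fy=6,interpolation=2)
cv2.imwrite('pics/crop.png',cv2.hconcat([a,b])[:, :800+40])
s=dict(np.load('scene0.npz')); Q=pts(s); J=s['img']
cv2.imwrite('pics/crop2.png',cv2.hconcat([cv2.resize(J[130:200,275:345],(390,390)),cv2.resize(J[225:295,270:340],(390,390))]))
w=Z[150:182,303:338]; print((w[::3,::3]*1000).astype(int))
E
```

```text
Traceback (most recent call last):
  File "h.py", line 8, in pts
    return p@c['rotation'].T+c['origin']
           ~^~~~~~~~~~~~~~~~
ValueError: matmul: Input operand 1 has a mismatch in its core dimension 0, with gufunc signature (n?,k),(k,m?)->(n?,m?) (size 4 is different from 3)
```

Rotation is a quaternion; fixing that.

```bash
sed -i "s/c\['rotation'\].T/Rotation.from_quat(c['rotation']).as_matrix().T/; s/^from bench/from scipy.spatial.transform import Rotation\nfrom bench/" h.py; python3 - <<'E'
from h import *
c=dict(np.load('top0.npz')); P=pts(c); I=c['img']
def rect(m,name):
    q=P[m][:,:2].astype(np.float32); R=cv2.minAreaRect(q*1000); print(name,m.sum(),R, 'z',np.median(P[m][:,2]), 'mean',q.mean(0))
v,u=np.indices(I.shape[:2]); Z=P[...,2]
print('table z',np.median(Z[250:300,400:500]))
def box(a,b,cc,d): return (u>=a)&(u<b)&(v>=cc)&(v<d)
for b in [(70,145,180,240),(150,212,195,250),(165,240,265,335)]:
    m=box(*b)&(Z>0.05); zs=Z[m]; print(b,np.histogram(zs,bins=np.arange(.05,.24,.01))[0])
rect(box(150,212,195,250)&(Z>0.09)&(Z<0.108),'stand')
rect(box(150,212,195,250)&(Z>0.155),'handle')
rect(box(395,455,190,255)&(Z>0.008),'tray')
rect(box(260,380,142,195)&(Z>0.097)&(Z<0.11),'ledge')
rect(box(300,340,150,180)&(Z<0.098),'well')
a=cv2.resize(I[195:250,145:210],None,fx=6,fy=6,interpolation=2); b=cv2.resize(I[140:195,287:352],None,fx=6,fy=6,interpolation=2)
cv2.imwrite('pics/crop.png',cv2.hconcat([a,b]))
w=Z[150:182,303:338]; print((w[::3,::3]*1000).astype(int))
E
```

```text
table z -0.00020801524397473514
(70, 145, 180, 240) [  12   13   12   16   12   13    8  158 1746    1    0    0    0    0
    0    0    0    0]
(150, 212, 195, 250) [  7   7   2   3 455 542  13   8   8   9  11  13  71   0   0   0   0   0]
(165, 240, 265, 335) [  10    6    7    4    4    0    2  117 1838    0    0    0    0    0
    0    0    0    0]
stand 996 ((428.8355712890625, 354.3619079589844), (91.44367218017578, 90.22737884521484), 75.2552490234375) z 0.10021168444604167 mean [0.42813027 0.35174963]
handle 101 ((401.1158447265625, 214.54409790039062), (307.44696044921875, 23.37619400024414), 79.03002166748047) z 0.17356708312549607 mean [0.4204452  0.32156953]
tray 404 ((436.28094482421875, -185.53660583496094), (500.05767822265625, 160.52838134765625), 89.00091552734375) z 0.012549549357181666 mean [ 0.4303383 -0.3389162]
ledge 4274 ((591.8573608398438, -37.9659423828125), (300.4859924316406, 120.9941177368164), 89.43046569824219) z 0.10467153505357485 mean [ 0.5909075  -0.03802593]
well 366 ((594.5833740234375, -40.66865158081055), (50.57248306274414, 51.60289001464844), 17.904613494873047) z 0.0342543549964196 mean [ 0.59837276 -0.042873  ]
[[101 107 104 102 107 104 107 102 105 105 109 104]
 [104 108 103 103 105 104 102 105 105 105 108 109]
 [102 107 104  99  75  74  80  93 103 107 104 101]
 [108 104 106  50  37  37  44  63  89 104 108 104]
 [105 107  36  26  34  28  31  33  67 108 105 106]
 [100 101  33  33  24  33  32  34  53 105 105 104]
 [107 109  29  31  60  64  59  28  41 101 104 104]
 [104 100 105  31  32  28  31  32  38 105 102 105]
 [107 109 103 101  31  33  30  29 105 106 104 102]
 [108 108 104 103 104 107 107 102 102 103 107 103]
 [104 104 106 103 102 103 104 103 106 102 103 106]]
```

View pics/crop.png

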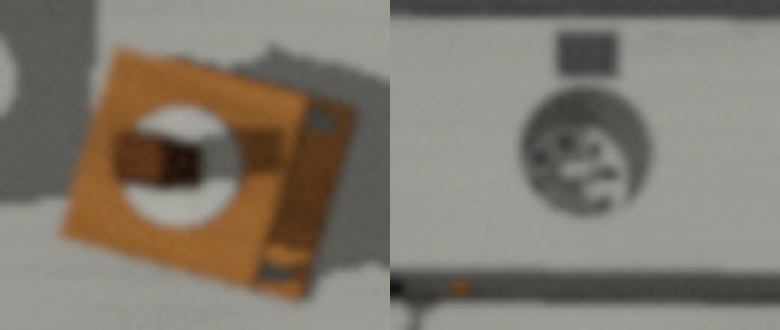

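The crop confirms the small stand: the hook's handle and round flange sit in its plate, with the flange centre at about top px (175,222). The well mouth is at about px (320,165). The depth map puts the ring top at z≈64 mm with the ring along y. Next I refine the numbers and work out the first move.

```bash
cat >> h.py <<'E'
def ray(c,uv,z):
    uv=np.atleast_2d(uv).astype(float); K=c['mtx']
    d=np.stack([(uv[:,0]-K[0,2])/K[0,0],-(uv[:,1]-K[1,2])/K[1,1],-np.ones(len(uv))],-1)@Rotation.from_quat(c['rotation']).as_matrix().T
    return c['origin']+d*((z-c['origin'][2])/d[:,2])[:,None]
def st():
    s=r.read_state(); R=Rotation.from_quat(s['ee_rot']).as_matrix()
    print('t',round(s['clock'],2),'tcp',np.round(s['tcp_pos']*1000,1),'yaxis deg',round(np.degrees(np.arctan2(R[1,1],R[0,1])),2),'tilt',np.round(R[:,0],3),'F',np.round(s['ft_force'],1),'gap',round(s['finger_gap'],3),'q6',round(s['q'][5],2)); return s
E
python3 - <<'E'
from h import *
c=dict(np.load('top0.npz')); P=pts(c); I=c['img']; Z=P[...,2]; g=I.max(2)
v,u=np.indices(I.shape[:2])
def box(a,b,cc,d): return (u>=a)&(u<b)&(v>=cc)&(v<d)
st()
m=box(155,205,210,235)&(Z>0.165); m=cv2.morphologyEx(m.astype(np.uint8),cv2.MORPH_OPEN,np.ones((3,3)))>0
q=P[m][:,:2].astype(np.float32)*1000; print('handle',m.sum(),cv2.minAreaRect(q))
m=box(395,460,185,260)&(g>np.percentile(g[205:240,405:445],50)-22)
m=(box(395,460,185,260)&(Z>0.0022)&(Z<.02)).astype(np.uint8); m=cv2.morphologyEx(cv2.medianBlur(m*255,5),cv2.MORPH_OPEN,np.ones((5,5)))
k=max(cv2.findContours(m,0,1)[0],key=cv2.contourArea)[:,0]; print('tray',cv2.minAreaRect((ray(c,k,.010)[:,:2]*1000).astype(np.float32)))
gg=cv2.GaussianBlur(I,(0,0),1).max(2)
ws=I[150:182,303:338].max(2)
m=((Z<0.097)&box(303,338,152,180)).astype(np.uint8)*255; m=cv2.medianBlur(m,3)
k=max(cv2.findContours(m,0,1)[0],key=cv2.contourArea)[:,0]; e=cv2.minEnclosingCircle(k.astype(np.float32)); print('well',e,ray(c,e[0],.105))
# ring
m=box(310,332,155,177)&(Z>.05)&(Z<.072); print('ring',np.round(P[m]*1000)[:20])
E
```

```text
t 0.1 tcp [141.1 531.1 241.2] yaxis deg 75.12 tilt [-0.001 -0.002 -1.   ] F [ 0.  -0.5  0.3] gap 1.0 q6 -0.1
handle 75 ((400.7789306640625, 214.59951782226562), (307.5367431640625, 21.16260528564453), 78.7447280883789)
tray ((432.287353515625, -357.47686767578125), (147.43084716796875, 145.251220703125), 79.32735443115234)
well ((318.6470642089844, 164.88235473632812), 10.81226921081543) [[ 0.58567064 -0.037098    0.105     ]]
ring [[615. -27.  72.]
 [617. -31.  64.]
 [617. -34.  64.]
 [619. -37.  56.]
 [617. -39.  62.]
 [617. -42.  64.]
 [617. -45.  65.]
 [616. -48.  66.]
 [615. -50.  71.]
 [613. -22.  71.]
 [614. -25.  62.]
 [617. -29.  53.]
 [617. -43.  50.]
 [617. -46.  52.]
 [615. -48.  58.]
 [615. -51.  59.]
 [614. -53.  65.]
 [611. -19.  67.]
 [614. -23.  51.]
 [614. -52.  52.]]
```

```bash
python3 -m pendant '[[-1,20,0,50,0],[-1,38,-30,40,0],[-1,38,-30,0,0],[-1,38,-30,0,0],[-1,38,-30,0,0],[-1,38,-30,0,0],[-1,38,-27,0,0],[-1,0,0,0,0],[-1,0,0,0,0]]'; python3 - <<'E'
from h import *
st(); c=cam('wrist'); np.savez('w1.npz',**c); cv2.imwrite('pics/w1.png',c['img']); print(c['origin'],Rotation.from_quat(c['rotation']).as_matrix().round(2),c['mtx'])
E
```

```text
clock: 1.23
tcp_pos: [0.3888, 0.3548, 0.3317]
ee_rot: [0.092, 0.702, -0.092, 0.701]
ft_force: [-0.1, 0.1, -0.2]
finger_gap: 1.001
t 1.23 tcp [388.8 354.8 331.7] yaxis deg 75.11 tilt [-0.001 -0.    -1.   ] F [-0.1  0.1 -0.2] gap 1.001 q6 -0.68
[0.30909015 0.37723435 0.46388868] [[ 0.26 -0.92 -0.31]
 [ 0.97  0.24  0.08]
 [-0.   -0.32  0.95]] [[358.00013087   0.         280.24967142]
 [  0.         358.00013087 210.15886802]
 [  0.           0.           1.        ]]
```

View pics/w1.png

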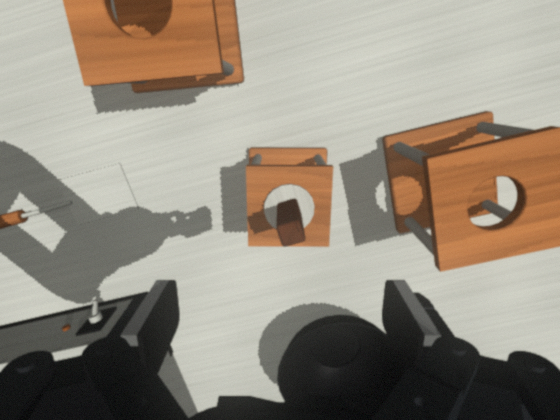

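The wrist view shows the small stand at (290,205) with the handle's top at (290,232). The handle is turned relative to the stand, and the big stands at (150,40) and (490,200) are clear of it.

```bash
python3 - <<'E'
from h import *
c=dict(np.load('w1.npz')); P=pts(c); Z=P[...,2]; v,u=np.indices(Z.shape)
b=(u>240)&(u<340)&(v>150)&(v<255)
m=(b&(Z>.166)&(Z<.185)).astype(np.uint8); m=cv2.morphologyEx(m,cv2.MORPH_OPEN,np.ones((3,3)))
print('top z',np.median(Z[m>0]),m.sum())
k=max(cv2.findContours(m,0,1)[0],key=cv2.contourArea)[:,0]; print('handle',cv2.minAreaRect((ray(c,k,.174)[:,:2]*1000).astype(np.float32)))
m=(b&(c['img'].min(2)>110)).astype(np.uint8)
print(c['img'][190:215:6,265:320:8].tolist()[0])
m=(b&(abs(Z-.1)<.008)).astype(np.uint8);print('plate',cv2.minAreaRect((P[m>0][:,:2]*1000).astype(np.float32)))
f=(b&(abs(Z-.104)<.01)&(c['img'].max(2).astype(int)-c['img'].min(2)<40)); f=cv2.morphologyEx(f.astype(np.uint8),cv2.MORPH_OPEN,np.ones((3,3)))
k=max(cv2.findContours(f,0,1)[0],key=cv2.contourArea)[:,0]; w=(ray(c,k,.104)[:,:2]*1000).astype(np.float32); print('flange',cv2.minEnclosingCircle(w))
E
```

```text
top z 0.17427734400062617 619
handle ((425.4182434082031, 354.8462219238281), (23.699920654296875, 21.93010902404785), 2.0903847217559814)
[[76, 121, 179], [158, 169, 173], [188, 202, 202], [189, 202, 201], [185, 199, 200], [154, 168, 180], [82, 128, 190]]
plate ((427.1959228515625, 354.43017578125), (90.21112060546875, 90.3826904296875), 74.87114715576172)
flange ((426.8707580566406, 353.7845153808594), 27.091596603393555)
```

```bash
python3 -m pendant '[[-0.3,19,-0.3,-20,8.5],[-0.3,19.5,-0.3,-40,8.5],[-0.3,0,0,-40,0],[-0.3,0,0,-40,0],[-0.3,0,0,-30,0],[-0.3,0,0,-20,0],[-0.3,0,0,-11,0],[-0.3,0,0,0,0]]' 60; python3 - <<'E'
from h import *
st()
E
```

```text
clock: 2.28
tcp_pos: [0.4267, 0.3546, 0.1306]
ee_rot: [-0.014, 0.707, 0.013, 0.707]
ft_force: [0.7, -0.2, 0.2]
finger_gap: 0.649
t 2.27 tcp [426.7 354.6 130.6] yaxis deg 92.19 tilt [-0.001 -0.001 -1.   ] F [ 0.7 -0.2  0.2] gap 0.649 q6 -1.02
```

```bash
python3 -m pendant '[[1,0,0,0,0],[1,0,0,0,0],[1,0,0,0,0],[1,0,0,0,0],[1,0,0,0,0],[1,0,0,0,0]]' 60; python3 - <<'E'
from h import *
st()
E
python3 -m pendant '[[1,0,0,5,0],[1,0,0,20,0],[1,0,0,40,0],[1,0,0,50,0],[1,0,0,50,0],[1,0,0,35,0],[1,30,-50,0,0],[1,20,-58,0,0],[1,20,-58,0,0],[1,20,-58,0,0],[1,0,-50,0,0],[1,0,-40,0,0],[1,0,0,0,0],[1,0,0,0,0]]'; python3 - <<'E'
from h import *
s=st(); c=cam('scene'); np.savez('s1.npz',**c)
R=Rotation.from_quat(c['rotation']).as_matrix(); o=s['tcp_pos']+[0,0,-.113]
d=(o-c['origin'])@R; p=(c['mtx']@np.array([d[0],-d[1],-d[2]]))/-d[2]; print('hook origin px',p)
x,y=int(p[0]),int(p[1]); I=c['img'][max(0,y-60):y+30,x-50:x+50]; cv2.imwrite('pics/s1.png',cv2.resize(I,None,fx=6,fy=6,interpolation=2)); print(I.shape)
E
```

```text
clock: 3.02
tcp_pos: [0.4283, 0.3546, 0.1327]
ee_rot: [-0.012, 0.706, 0.014, 0.708]
ft_force: [-0.2, 0.4, 6.7]
finger_gap: 0.248
t 3.02 tcp [428.3 354.6 132.7] yaxis deg 92.11 tilt [ 0.002  0.002 -1.   ] F [-0.2  0.4  6.7] gap 0.248 q6 -1.02
clock: 4.78
tcp_pos: [0.5174, 0.0403, 0.3305]
ee_rot: [-0.013, 0.708, 0.013, 0.706]
ft_force: [0.2, 1.2, -1.7]
finger_gap: 0.25
t 4.78 tcp [517.4  40.3 330.5] yaxis deg 92.1 tilt [-0.002  0.001 -1.   ] F [ 0.2  1.2 -1.7] gap 0.25 q6 -1.64
hook origin px [287.30838584 182.97291264   1.        ]
(90, 100, 3)
```

View pics/s1.png

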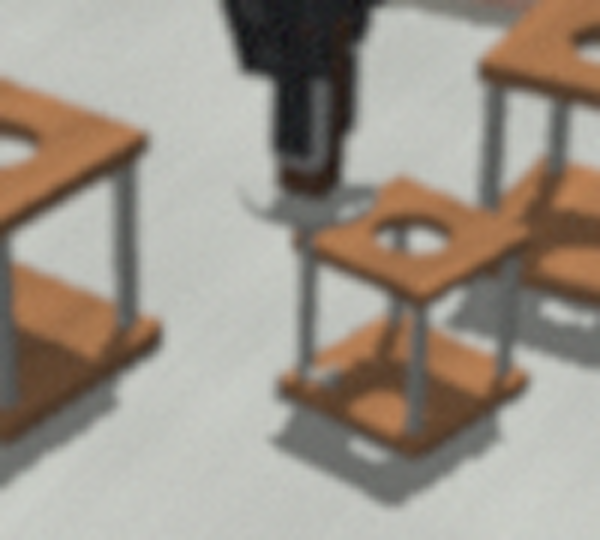

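The hook is held and lifted, but its foot at about crop (320,380) is lost against the stand behind it. I'll bring it nearer the scene camera against plain table.

```bash
python3 -m pendant '[[1,10,-40,15,0],[1,10,-55,15,0],[1,10,-55,15,0],[1,10,-55,15,0],[1,10,-55,10,0],[1,10,-50,0,0],[1,3,-30,0,0],[1,0,0,0,0],[1,0,0,0,0]]'; python3 - <<'E'
from h import *
s=st(); c=cam('scene'); np.savez('s2.npz',**c)
R=Rotation.from_quat(c['rotation']).as_matrix()
def px(o): 
    d=(np.array(o)-c['origin'])@R; return [c['mtx'][0,0]*d[0]/-d[2]+c['mtx'][0,2], c['mtx'][1,1]*d[1]/d[2]+c['mtx'][1,2]]
o=s['tcp_pos']+[0,0,-.113]; p=px(o)
for n,e in dict(px=[1,0,0],mx=[-1,0,0],py=[0,1,0],my=[0,-1,0]).items(): print(n,np.round((np.array(px(o+.0155*np.array(e)))-p)*8,0))
x,y=int(p[0]),int(p[1]); print(p); I=c['img'][y-50:y+20,x-40:x+40]; cv2.imwrite('pics/s2.png',cv2.resize(I,None,fx=8,fy=8,interpolation=2))
w=cam('wrist'); np.savez('w2.npz',**w)
E
```

```text
clock: 5.95
tcp_pos: [0.5812, -0.2983, 0.401]
ee_rot: [-0.013, 0.707, 0.014, 0.707]
ft_force: [-0.7, 1.1, -0.8]
finger_gap: 0.249
t 5.95 tcp [ 581.2 -298.3  401. ] yaxis deg 92.24 tilt [-0.     0.001 -1.   ] F [-0.7  1.1 -0.8] gap 0.249 q6 -2.17
px [61. 22.]
mx [-60. -22.]
py [ 36. -40.]
my [-37.  41.]
[np.float64(235.67134876899823), np.float64(249.5634587816862)]
```

View pics/s2.png

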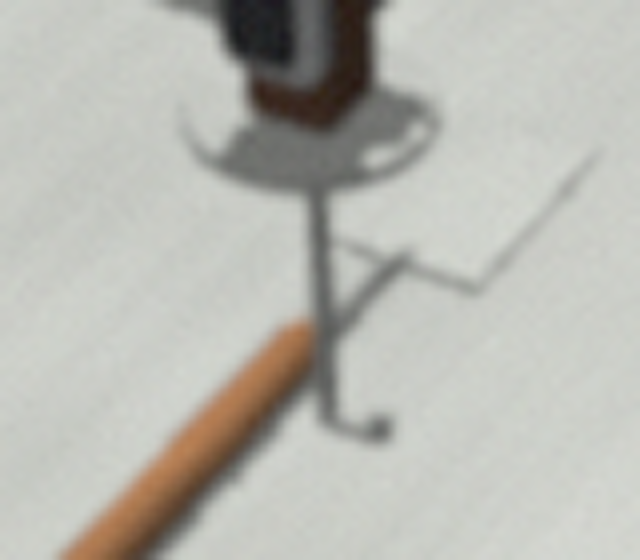

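The foot points to the right and slightly down in the image, which is world +x. Next a near look into the well with the wrist camera.

```bash
python3 -m pendant '[[1,10,45,-10,0],[1,10,50,-20,0],[1,10,50,-20,0],[1,10,50,-20,0],[1,10,45,-20,0],[1,10,19,-10,0],[1,0,0,0,0],[1,0,0,0,0]]'; python3 - <<'E'
from h import *
s=st(); c=cam('wrist'); np.savez('w3.npz',**c)
R=Rotation.from_quat(c['rotation']).as_matrix(); print(c['origin'])
def px(o): 
    d=(np.array(o)-c['origin'])@R; return np.array([c['mtx'][0,0]*d[0]/-d[2]+c['mtx'][0,2], c['mtx'][1,1]*d[1]/d[2]+c['mtx'][1,2]])
p=px([.588,-.039,.06]); x,y=p.astype(int); print(p)
x0,y0=max(0,x-60),max(0,y-60); print(x0,y0)
I=c['img'][y0:y0+120,x0:x0+120]; J=cv2.resize(I,None,fx=5,fy=5,interpolation=2); cv2.imwrite('pics/w3.png',J)
E
```

```text
clock: 7.05
tcp_pos: [0.6407, -0.0419, 0.3023]
ee_rot: [-0.013, 0.706, 0.012, 0.707]
ft_force: [0.5, -0.1, -1.5]
finger_gap: 0.251
t 7.05 tcp [640.7 -41.9 302.3] yaxis deg 92.06 tilt [ 0.001 -0.001 -1.   ] F [ 0.5 -0.1 -1.5] gap 0.251 q6 -1.76
[ 0.55788269 -0.04347656  0.43426376]
[284.63400108 119.80892381]
224 59
```

View pics/w3.png

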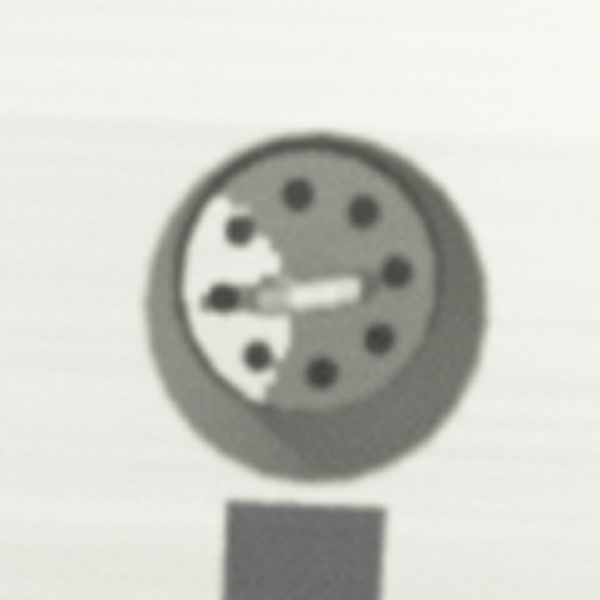

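The crop shows the well mouth centred at about (316,307) and the perforated disc inside. The ring is seen edge-on as a bar from about (258,299) to (375,283), slightly turned from y. I'll turn these into positions and get the ring height from depth.

```bash
python3 - <<'E'
from h import *
c=dict(np.load('w3.npz')); P=pts(c); Z=P[...,2]*1000; 
f=lambda a:np.array(a)/5-.4+[224,59]
print('mouth',ray(c,f([316,307]),.105)*1000, ray(c,f([[146,307],[487,307],[316,132],[316,482]]),.105)[:,:2]*1000)
print('disc',ray(c,f([308,281]),.032)*1000, np.ptp(ray(c,f([[182,281],[437,281]]),.032)*1000,axis=0))
a=f([[258,299],[285,296],[320,292],[360,287],[378,283]]); print(a)
for z in (.051,.062): 
    q=ray(c,a,z)*1000; d=q[-1]-q[0]; print(z,q.round(1)[:, :2].tolist(), 'angle from y', np.degrees(np.arctan2(-d[0],d[1])))
print(Z[111:124:1,270:304:2].astype(int))
I=c['img'];b=(Z>46)&(Z<75); b[:112]=0;b[123:]=0;b[:,:272]=0;b[:,302:]=0
p=P[b]*1000; print(p.shape); 
# ring fit in plane
m=p.mean(0); U=np.linalg.svd((p-m)[:,:2])[2][0]; print(m,U,np.degrees(np.arctan2(-U[0],U[1])))
for t,z in sorted(zip(((p-m)[:,:2]@U).round(1),p[:,2].round(0))): print((float(t),float(z)),end=' ')
E
```

```text
mouth [[584.47709669 -37.59493495 105.        ]] [[585.5433594  -68.00541888]
 [583.40511049  -7.0212137 ]
 [554.93703844 -38.79833326]
 [615.88394739 -36.31548755]]
disc [[584.93316441 -38.25506029  32.        ]] [ 1.94258504 55.46359542  0.        ]
[[275.2 118.4]
 [280.6 117.8]
 [287.6 117. ]
 [295.6 116. ]
 [299.2 115.2]]
0.051 [[587.6, -48.8], [586.8, -43.2], [585.8, -35.9], [584.5, -27.7], [583.5, -24.0]] angle from y 9.38373121265135
0.062 [[586.8, -48.6], [586.0, -43.2], [585.0, -36.1], [583.7, -28.1], [582.8, -24.5]] angle from y 9.383731212651183
[[31 31 33 33 32 32 33 37 37 37 32 31 32 33 31 34 34]
 [32 33 34 33 32 32 37 37 37 38 33 33 33 33 33 32 31]
 [32 31 33 33 32 33 36 38 37 38 38 46 47 53 34 32 35]
 [31 32 33 32 32 31 38 41 44 43 44 61 61 60 55 33 33]
 [32 32 33 33 44 46 44 45 63 64 63 62 61 61 57 32 32]
 [32 34 32 55 59 62 63 65 64 65 65 63 62 61 58 32 32]
 [32 31 54 59 62 63 65 65 66 64 66 64 62 61 58 32 31]
 [32 33 56 62 62 64 65 66 64 65 65 62 63 59 55 33 33]
 [33 33 57 60 63 64 66 64 65 64 65 63 61 60 32 31 33]
 [33 32 57 60 60 63 66 64 64 63 63 61 32 33 32 31 3
[... 1625 characters left out ...]
0, 66.0) (4.2, 66.0) (4.3, 66.0) (4.4, 66.0) (4.6, 64.0) (4.9, 63.0) (5.0, 65.0) (5.2, 65.0) (5.3, 66.0) (5.4, 66.0) (5.6, 63.0) (5.9, 62.0) (6.0, 46.0) (6.0, 64.0) (6.2, 64.0) (6.3, 64.0) (6.4, 63.0) (6.6, 63.0) (6.9, 62.0) (7.0, 47.0) (7.1, 63.0) (7.2, 62.0) (7.3, 63.0) (7.4, 64.0) (7.6, 62.0) (8.0, 59.0) (8.1, 62.0) (8.2, 62.0) (8.3, 63.0) (8.5, 61.0) (8.6, 62.0) (9.0, 58.0) (9.1, 61.0) (9.2, 62.0) (9.3, 62.0) (9.5, 62.0) (9.6, 61.0) (10.1, 56.0) (10.1, 60.0) (10.2, 62.0) (10.4, 60.0) (10.5, 61.0) (10.6, 60.0) (11.1, 59.0) (11.2, 53.0) (11.3, 59.0) (11.4, 59.0) (11.5, 60.0) (11.7, 58.0) (12.3, 55.0) (12.4, 56.0) (12.5, 58.0) (12.6, 57.0) (12.8, 55.0) (13.4, 55.0) (13.6, 54.0) (13.8, 52.0)
```

```bash
python3 - <<'E'
from h import *
c=dict(np.load('w3.npz')); R=Rotation.from_quat(c['rotation']).as_matrix()
def px(o): 
    d=(np.array(o)-c['origin'])@R; return np.array([c['mtx'][0,0]*d[0]/-d[2]+c['mtx'][0,2], c['mtx'][1,1]*d[1]/d[2]+c['mtx'][1,2]])
for n,o in dict(foot=[.640,-.0419,.1876],z50=[.640,-.0419,.2376],flB=[.613,-.0419,.2736],flR=[.640,-.0149,.2736],flL=[.640,-.0689,.2736]).items():
    p=px(o); print(n,p,(p-[200,150])*5)
I=c['img'][150:260,200:360]; cv2.imwrite('pics/w3b.png',cv2.resize(I,None,fx=5,fy=5,interpolation=2))
E
```

```text
foot [279.42008955 207.83523766] [397.10044777 289.17618829]
z50 [279.0030024  234.42715501] [395.01501201 422.13577505]
flB [280.46081875 211.13284485] [402.30409375 305.66422425]
flR [332.59960078 264.06612478] [662.99800389 570.33062392]
flL [224.39121221 260.53678756] [121.95606103 552.68393779]
```

View pics/w3b.png

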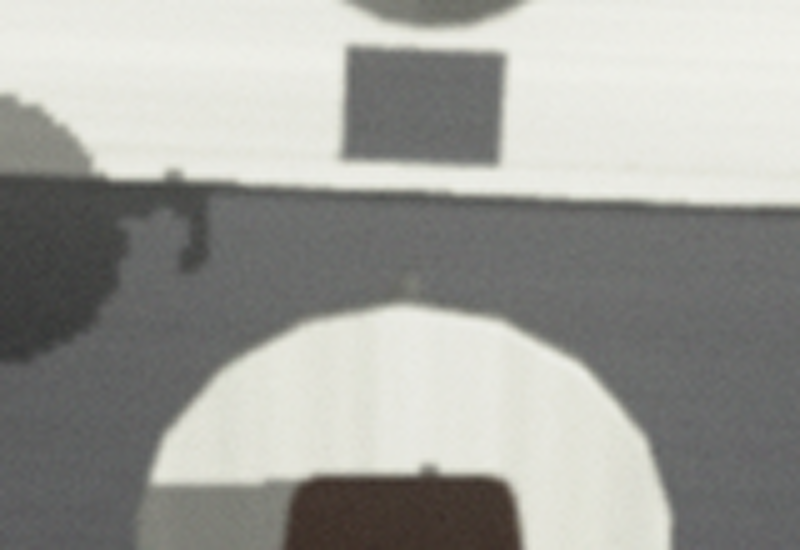

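The shank's foot is just visible at (411,285). Compared with my prediction, the hook sits about 1 mm behind the TCP and 1.3 mm to +y. I'll move over the well's front side, turn 7.5° to the ring's normal and go down in stages.

```bash
python3 -m pendant '[[1,-35,-0.2,0,4],[1,-35,-0.3,-10,3.5],[1,-6.4,0,-32,0],[1,0,0,-25,0],[1,0,0,-5,0],[1,0,0,0,0],[1,0,0,0,0]]'; python3 - <<'E'
from h import *
st()
E
```

```text
clock: 7.98
tcp_pos: [0.5651, -0.0419, 0.231]
ee_rot: [-0.059, 0.704, 0.059, 0.706]
ft_force: [0.7, -0.5, -1.0]
finger_gap: 0.249
t 7.97 tcp [565.1 -41.9 231. ] yaxis deg 99.58 tilt [ 0.003 -0.001 -1.   ] F [ 0.7 -0.5 -1. ] gap 0.249 q6 -1.91
```

```bash
python3 -m pendant '[[1,-0.5,-0.3,-12,0],[1,0,0,-12,0],[1,0,0,-12,0],[1,0,0,-8,0],[1,0,0,0,0]]'; python3 -m pendant '[[1,0,0,-6,0],[1,0,0,-6,0],[1,0,0,-6,0],[1,0,0,-5,0],[1,0,0,0,0],[1,0,0,0,0]]';python3 - <<'E'
from h import *
st();
for i in range(3): cam('top') if 0 else None
E
```

```text
clock: 8.6
tcp_pos: [0.5631, -0.0415, 0.1838]
ee_rot: [-0.059, 0.705, 0.06, 0.704]
ft_force: [-0.2, 0.7, -1.8]
finger_gap: 0.25
clock: 9.35
tcp_pos: [0.5638, -0.0417, 0.1623]
ee_rot: [-0.059, 0.705, 0.059, 0.705]
ft_force: [-0.3, -0.6, -2.2]
finger_gap: 0.254
t 9.35 tcp [563.8 -41.7 162.3] yaxis deg 99.61 tilt [ 0.  0. -1.] F [-0.3 -0.6 -2.2] gap 0.254 q6 -1.91
```

```bash
python3 -m pendant '[[1,2,0.3,0,0],[1,2,0.3,0,0],[1,2,0.4,0,0],[1,2,0.3,0,0],[1,0,0,0,0]]';  python3 -m pendant '[[1,2,0.3,0,0],[1,2,0.4,0,0],[1,2,0.3,0,0],[1,1.3,0.3,0,0],[1,0,0,0,0]]'; python3 - <<'E'
from h import *
st(); c=cam('wrist'); np.savez('w4.npz',**c); d=cam('top'); np.savez('t4.npz',**d)
R=Rotation.from_quat(c['rotation']).as_matrix()
p=((np.array([.585,-.0375,.06])-c['origin'])@R); u=c['mtx'][0,0]*p[0]/-p[2]+c['mtx'][0,2]; v=c['mtx'][1,1]*p[1]/p[2]+c['mtx'][1,2]; print(u,v)
u,v=int(u),int(v)
cv2.imwrite('pics/w4.png',cv2.resize(c['img'][v-70:v+30,u-70:u+70],None,fx=5,fy=5,interpolation=2))
E
```

```text
clock: 9.98
tcp_pos: [0.5719, -0.0404, 0.1621]
ee_rot: [-0.059, 0.705, 0.059, 0.705]
ft_force: [0.4, 0.1, -2.4]
finger_gap: 0.246
clock: 10.6
tcp_pos: [0.5791, -0.0391, 0.1621]
ee_rot: [-0.059, 0.705, 0.059, 0.705]
ft_force: [0.1, -0.1, -0.6]
finger_gap: 0.249
t 10.6 tcp [579.1 -39.1 162.1] yaxis deg 99.62 tilt [-0.  0. -1.] F [ 0.1 -0.1 -0.6] gap 0.249 q6 -1.9
280.01888498655524 222.73984677344893
```

View pics/w4.png

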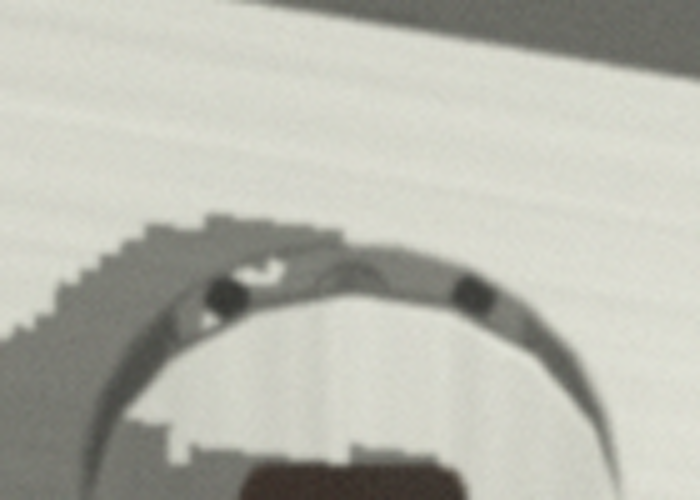

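The flange covers the ring; only the disc's near holes show at (227,297) and (473,295). There's no contact force. I'll lift slowly and watch for the weight.

```bash
python3 -m pendant '[[1,0,0,2,0],[1,0,0,2,0],[1,0,0,1.5,0],[1,0,0,1.5,0],[1,0,0,1.5,0],[1,0,0,1.5,0],[1,0,0,1.5,0],[1,0,0,1.5,0],[1,0,0,0,0]]'; python3 -m pendant '[[1,0,0,2,0],[1,0,0,2,0],[1,0,0,2,0],[1,0,0,2,0],[1,0,0,2,0],[1,0,0,0,0]]'; python3 -m pendant '[[1,0,0,3,0],[1,0,0,3,0],[1,0,0,3,0],[1,0,0,3,0],[1,0,0,3,0],[1,0,0,0,0],[1,0,0,0,0]]'; python3 - <<'E'
from h import *
import time
for i in range(6):
    c=cam('wrist'); st()
np.savez('w5.npz',**c)
P=pts(c)*1000; 
x,y,z=P[...,0],P[...,1],P[...,2]; m=(np.hypot(x-584.5,y+37.6)<29)&(z<100); 
print(m.sum(), np.histogram(z[m],bins=np.arange(5,105,5)))
E
```

```text
clock: 11.82
tcp_pos: [0.5789, -0.0391, 0.175]
ee_rot: [-0.059, 0.705, 0.059, 0.704]
ft_force: [-0.0, -0.3, -4.4]
finger_gap: 0.25
clock: 12.58
tcp_pos: [0.5792, -0.0391, 0.1855]
ee_rot: [-0.059, 0.704, 0.059, 0.705]
ft_force: [-0.6, -0.2, -4.2]
finger_gap: 0.251
clock: 13.45
tcp_pos: [0.579, -0.0391, 0.2]
ee_rot: [-0.059, 0.705, 0.059, 0.705]
ft_force: [-0.3, -0.4, -5.3]
finger_gap: 0.25
t 13.5 tcp [578.9 -39.1 200. ] yaxis deg 99.62 tilt [-0.  0. -1.] F [-0.7 -0.1 -4. ] gap 0.249 q6 -1.9
t 13.55 tcp [578.9 -39.1 199.9] yaxis deg 99.62 tilt [-0.  0. -1.] F [-0.9  0.1 -4.1] gap 0.25 q6 -1.9
t 13.6 tcp [578.9 -39.1 199.9] yaxis deg 99.62 tilt [-0.  0. -1.] F [ 0.6  0.7 -5.1] gap 0.251 q6 -1.9
t 13.65 tcp [578.9 -39.1 200. ] yaxis deg 99.62 tilt [-0.  0. -1.] F [-0.2 -0.4 -4.1] gap 0.249 q6 -1.9
t 13.7 tcp [578.9 -39.1 199.9] yaxis deg 99.61 tilt [-0.  0. -1.] F [ 0.7  0.4 -3.3] gap 0.251 q6 -1.9
t 13.75 tcp [578.9 -39.1 200. ] yaxis deg 99.62 tilt [-0.  0. -1.] F [ 0.6  0.  -3.7] gap 0.251 q6 -1.9
1611 (array([   0,    0,    0,    0,    0,    0,    0,    0,    0,    0,  167,
       1328,   43,   33,   13,    1,   13,   12,    1]), array([  5,  10,  15,  20,  25,  30,  35,  40,  45,  50,  55,  60,  65,
        70,  75,  80,  85,  90,  95, 100]))
```

The strainer hangs on the hook: disc top is at z≈62 mm, up 30 mm, with about 2.5 N extra weight. Continuing to lift out of the bore.

```bash
python3 -m pendant '[[1,0,0,5,0],[1,0,0,5,0],[1,0,0,5,0],[1,0,0,5,0],[1,0,0,5,0],[1,0,0,5,0],[1,0,0,5,0],[1,0,0,5,0],[1,0,0,5,0],[1,0,0,5,0],[1,0,0,5,0],[1,0,0,5,0],[1,0,0,5,0],[1,0,0,5,0],[1,0,0,5,0],[1,0,0,5,0],[1,0,0,5,0],[1,0,0,5,0],[1,0,0,0,0],[1,0,0,0,0]]'; python3 - <<'E'
from h import *
st(); c=cam('wrist'); np.savez('w6.npz',**c); P=pts(c)*1000; z=P[...,2]
x,y=P[...,0],P[...,1]; m=(np.hypot(x-584.5,y+37.6)<33)&(z>120)&(z<175); print(m.sum(),P[m].mean(0),np.histogram(z[m],bins=np.arange(120,180,5))[0])
# tray from scene+top
t=dict(np.load('top0.npz')); 
d=cam('top'); np.savez('t6.npz',**d)
E
```

```text
clock: 16.25
tcp_pos: [0.579, -0.0391, 0.29]
ee_rot: [-0.059, 0.705, 0.059, 0.705]
ft_force: [-0.7, 0.2, -4.7]
finger_gap: 0.247
t 16.25 tcp [579.  -39.1 290. ] yaxis deg 99.62 tilt [-0.  0. -1.] F [-0.7  0.2 -4.7] gap 0.247 q6 -1.9
2466 [574.58233204 -39.13348026 149.90165901] [   0    4   60   73   67  395 1780   40   32   15    0]
```

```bash
python3 -m pendant '[[1,-2.2,-4.6,0,0],[1,-4.3,-9.2,0,0],[1,-6.5,-13.8,0,0],[1,-8.7,-18.3,0,-1],[1,-10.9,-22.9,0,-1],[1,-10.9,-22.9,0,-1],[1,-10.9,-22.9,0,-1],[1,-10.9,-22.9,0,-1],[1,-10.9,-22.9,0,-1],[1,-10.9,-22.9,0,-1],[1,-10.9,-22.9,0,-1],[1,-10.9,-22.9,0,0],[1,-10.9,-22.9,0,0],[1,-8.7,-18.3,0,0],[1,-6.5,-13.8,0,0],[1,-4.3,-9.2,0,0],[1,-2.2,-4.6,0,0],[1,0,0,0,0],[1,0,0,0,0]]'; python3 - <<'E'
from h import *
s=st()
for i in range(8): c=cam('wrist')
st(); np.savez('w7.npz',**c); cv2.imwrite('pics/w7.png',c['img'])
P=pts(c)*1000; z=P[...,2]; t=s['tcp_pos']*1000
for k in range(1):
    m=(np.hypot(P[...,0]-t[0]-5,P[...,1]-t[1]-2)<34)&(z>120)&(z<175); print(m.sum(),np.histogram(z[m],bins=np.arange(120,180,5))[0])
    q=P[m&(z>138)&(z<158)]; A=np.c_[q[:,:2],np.ones(len(q))]; print('disc plane slope',np.linalg.lstsq(A,q[:,2],rcond=None)[0])
E
```

```text
clock: 18.73
tcp_pos: [0.4378, -0.3365, 0.2902]
ee_rot: [-0.01, 0.707, 0.01, 0.707]
ft_force: [0.7, 0.4, -4.8]
finger_gap: 0.248
t 18.73 tcp [ 437.8 -336.5  290.2] yaxis deg 91.67 tilt [ 0.  0. -1.] F [ 0.7  0.4 -4.8] gap 0.248 q6 -2.36
t 19.12 tcp [ 437.6 -336.9  290.2] yaxis deg 91.63 tilt [ 0.  0. -1.] F [-0.8 -0.1 -4.1] gap 0.249 q6 -2.36
2492 [   0    2   62   66   66  245 1952   49   31   17    2]
disc plane slope [1.00706218e-01 9.02316080e-03 1.10013747e+02]
```

View pics/w7.png

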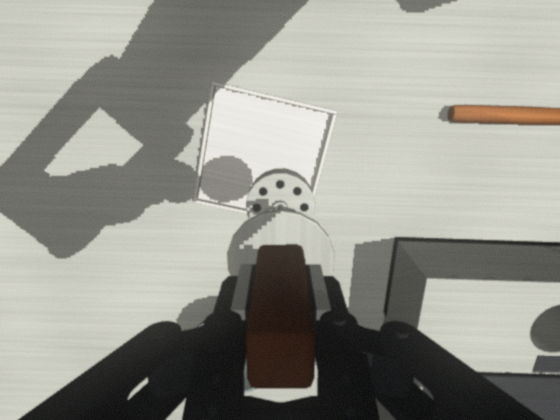

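The wrist view shows the strainer hanging at (282,193). The tray's corners are at (213,84), (335,113) and (197,200). The last rows fell short of the target, so I'll compute the remaining shift from the tray diagonal.

```bash
python3 - <<'E'
from h import *
c=dict(np.load('w7.npz')); k=ray(c,[[213,84],[335,113],[197,200]],.014)[:,:2]*1000; print(k, 'centre',(k[1]+k[2])/2, np.linalg.norm(k[0]-k[1]),np.linalg.norm(k[0]-k[2]))
P=pts(c)*1000; z=P[...,2]; m=(np.hypot(P[...,0]-443,P[...,1]+334)<36)&(z>138)&(z<158); m=cv2.morphologyEx(m.astype(np.uint8),cv2.MORPH_OPEN,np.ones((3,3)))
k=max(cv2.findContours(m,0,1)[0],key=cv2.contourArea)[:,0]; q=ray(c,k,.150)*1000; print('disc x',q[:,0].min(),'y',q[:,1].min(),q[:,1].max())
E
```

```text
[[ 351.99034366 -411.07894113]
 [ 378.51241524 -277.58166692]
 [ 483.21634497 -434.46452967]] centre [ 430.86438011 -356.02309829] 136.10636467211629 133.29347010479765
disc x 415.03007302446196 y -363.3710875125713 -308.6055042691261
```

```bash
python3 -m pendant '[[1,-3,-5,0,0],[1,-5.5,-10,-5,0],[1,-3,-5.5,-10,0],[1,0,0,-14,0],[1,0,0,-14,0],[1,0,0,-14,0],[1,0,0,-14,0],[1,0,0,-14,0],[1,0,0,-12,0],[1,0,0,-9,0],[1,0,0,-6,0],[1,0,0,-3,0],[1,0,0,0,0],[1,0,0,0,0]]'; python3 - <<'E'
from h import *
st(); 
E
```

```text
clock: 20.88
tcp_pos: [0.4262, -0.3577, 0.1757]
ee_rot: [-0.01, 0.707, 0.01, 0.707]
ft_force: [-0.4, 0.6, -4.6]
finger_gap: 0.247
t 20.88 tcp [ 426.2 -357.7  175.7] yaxis deg 91.62 tilt [ 0.001 -0.001 -1.   ] F [-0.4  0.6 -4.6] gap 0.247 q6 -2.4
```

```bash
python3 -m pendant '[[1,0,0,-1.5,0],[1,0,0,-1.5,0],[1,0,0,-1.5,0],[1,0,0,-1.5,0],[1,0,0,-1.5,0],[1,0,0,-1.5,0],[1,0,0,-1.5,0],[1,0,0,0,0]]'; python3 -m pendant '[[1,0,0,-1.5,0],[1,0,0,-1.5,0],[1,0,0,-1.5,0],[1,0,0,-1.5,0],[1,0,0,-1.5,0],[1,0,0,0,0],[1,0,0,0,0]]'; python3 - <<'E'
from h import *
st(); c=cam('wrist'); np.savez('w8.npz',**c); P=pts(c)*1000; z=P[...,2]
m=(np.hypot(P[...,0]-432,P[...,1]+357)<31)&(z>12)&(z<60); q=P[m&(z>20)&(z<34)]; print(m.sum(),np.histogram(z[m],bins=np.arange(10,60,4))[0])
A=np.c_[q[:,:2],np.ones(len(q))]; print(np.lstsq(A,q[:,2]) if 0 else np.linalg.lstsq(A,q[:,2],rcond=None)[0])
E
```

```text
clock: 21.88
tcp_pos: [0.4263, -0.3578, 0.1653]
ee_rot: [-0.01, 0.707, 0.01, 0.707]
ft_force: [0.3, 1.2, -0.9]
finger_gap: 0.251
clock: 22.75
tcp_pos: [0.426, -0.3575, 0.1572]
ee_rot: [-0.01, 0.707, 0.01, 0.707]
ft_force: [-0.1, -0.6, -2.4]
finger_gap: 0.251
t 22.75 tcp [ 426.  -357.5  157.2] yaxis deg 91.62 tilt [ 0. -0. -1.] F [-0.1 -0.6 -2.4] gap 0.251 q6 -2.4
2372 [  26   71   63  452 1715   18    0    0    9   11    7    0]
[3.57012667e-02 2.15267821e-03 1.22204677e+01]
```

The weight came off softly and the disc top sits at z≈26 mm, so it's on the floor. Backing the hook out along its −x.

```bash
python3 -m pendant '[[1,-2,0,0,0],[1,-2,0,0,0],[1,-2,-0.1,0,0],[1,-2,-0.1,0,0],[1,0,0,0,0]]'; python3 -m pendant '[[1,-3,-0.1,0,0],[1,-3,-0.1,0,0],[1,-3,-0.1,0,0],[1,-4,-0.1,0,0],[1,-5,0,0,0],[1,-6,0,0,0],[1,0,0,0,0]]'; python3 - <<'E'
from h import *
st(); c=cam('wrist'); d=cam('top'); np.savez('w9.npz',**c)
P=pts(d)*1000; z=P[...,2]; print('ok')
for n,P in (('top',P),('wrist',pts(c)*1000)):
    z=P[...,2]; m=(np.hypot(P[...,0]-432,P[...,1]+357)<45)&(z>20)&(z<70); q=P[m]; print(n,m.sum(), q[:,:2].min(0) if len(q) else 0,q[:,:2].max(0) if len(q) else 0)
cv2.imwrite('pics/t9.png',cv2.resize(d['img'][185:265,385:465],None,fx=6,fy=6,interpolation=2))
E
```

```text
clock: 23.42
tcp_pos: [0.4178, -0.3577, 0.1572]
ee_rot: [-0.01, 0.707, 0.01, 0.707]
ft_force: [-0.2, -0.1, -1.6]
finger_gap: 0.251
clock: 24.3
tcp_pos: [0.3936, -0.3581, 0.1572]
ee_rot: [-0.01, 0.707, 0.01, 0.707]
ft_force: [-0.0, -0.7, -1.7]
finger_gap: 0.252
t 24.3 tcp [ 393.6 -358.1  157.2] yaxis deg 91.58 tilt [ 0.  0. -1.] F [-0.  -0.7 -1.7] gap 0.252 q6 -2.44
ok
top 302 [ 392.00970052 -383.35401023] [ 460.14965158 -327.84152434]
wrist 27 [ 389.77492018 -359.79737079] [ 392.19571864 -355.52380867]
```

The strainer's centre is at about (432,−355) in the top view, within 2 mm of the tray centre, and the hook is out. Lifting and going back to the stand.

```bash
python3 -m pendant '[[1,0,0,15,0],[1,0,0,40,0],[1,0,0,40,0],[1,0,0,40,0],[1,0,0,30,0],[1,3,40,0,0],[1,3,50,0,0],[1,3,50,0,0],[1,3,50,0,0],[1,3,50,0,0],[1,3,50,0,0],[1,3,50,0,0],[1,3,50,0,0],[1,3,50,0,0],[1,3,50,0,0],[1,3,50,0,0],[1,3,50,0,0],[1,0,40,0,0],[1,0,0,0,0],[1,0,0,0,0]]'; python3 - <<'E'
from h import *
st()
E
```

```text
clock: 26.9
tcp_pos: [0.43, 0.2717, 0.3229]
ee_rot: [-0.01, 0.707, 0.01, 0.707]
ft_force: [-0.4, -0.0, -1.3]
finger_gap: 0.252
t 26.9 tcp [430.  271.7 322.9] yaxis deg 91.63 tilt [ 0.001 -0.    -1.   ] F [-0.4 -0.  -1.3] gap 0.252 q6 -1.15
```

```bash
python3 -m pendant '[[1,-0.5,25,0,0.5],[1,-0.5,30,0,0],[1,-0.8,28,0,0],[1,0,0,-20,0],[1,0,0,-35,0],[1,0,0,-35,0],[1,0,0,-15,0],[1,0,0,0,0],[1,0,0,0,0]]'; python3 - <<'E'
from h import *
st(); c=cam('wrist');st(); np.savez('w10.npz',**c); P=pts(c)*1000; z=P[...,2]
m=(np.hypot(P[...,0]-428,P[...,1]-354)<70)&(abs(z-100)<7); print(m.sum(),P[m][:,:2].min(0),P[m][:,:2].max(0))
E
```

```text
clock: 28.02
tcp_pos: [0.4291, 0.3551, 0.2193]
ee_rot: [-0.012, 0.706, 0.014, 0.708]
ft_force: [1.0, 0.5, -1.3]
finger_gap: 0.254
t 28.02 tcp [429.1 355.1 219.3] yaxis deg 92.08 tilt [ 0.003  0.002 -1.   ] F [ 1.   0.5 -1.3] gap 0.254 q6 -1.02
t 28.07 tcp [429.2 355.2 219.5] yaxis deg 92.09 tilt [ 0.003  0.002 -1.   ] F [ 0.3  0.8 -1.8] gap 0.246 q6 -1.02
8790 [371.97089388 299.74661664] [463.13919428 409.68630098]
```

```bash
python3 -m pendant '[[1,-0.8,-0.5,-10,0],[1,0,0,-15,0],[1,0,0,-15,0],[1,0,0,-15,0],[1,0,0,-10,0],[1,0,0,-6,0],[1,0,0,0,0]]'; python3 -m pendant '[[1,0,0,-3,0],[1,0,0,-3,0],[1,0,0,-2,0],[1,0,0,0,0]]'; python3 - <<'E'
from h import *
st()
E
```

```text
clock: 28.95
tcp_pos: [0.4273, 0.3543, 0.1457]
ee_rot: [-0.013, 0.707, 0.013, 0.707]
ft_force: [0.2, 0.6, -1.3]
finger_gap: 0.248
clock: 29.45
tcp_pos: [0.4273, 0.3543, 0.138]
ee_rot: [-0.013, 0.707, 0.013, 0.707]
ft_force: [-0.6, -0.2, -1.3]
finger_gap: 0.248
t 29.45 tcp [427.3 354.3 138. ] yaxis deg 92.11 tilt [-0. -0. -1.] F [-0.6 -0.2 -1.3] gap 0.248 q6 -1.02
```

```bash
python3 -m pendant '[[1,0.5,0,-1.5,0],[1,0,0,-1.5,0],[1,0,0,-1,0],[1,0,0,-0.5,0],[1,0,0,0,0],[1,0,0,0,0]]'; python3 - <<'E'
from h import *
for i in range(4): cam('top') if i else 0; st()
E
```

```text
clock: 30.2
tcp_pos: [0.4279, 0.3544, 0.1337]
ee_rot: [-0.013, 0.707, 0.013, 0.707]
ft_force: [0.3, -0.2, -1.8]
finger_gap: 0.251
t 30.2 tcp [427.9 354.4 133.7] yaxis deg 92.12 tilt [ 0.  0. -1.] F [ 0.3 -0.2 -1.8] gap 0.251 q6 -1.02
t 30.25 tcp [427.9 354.4 133.7] yaxis deg 92.11 tilt [ 0.  0. -1.] F [ 0.  -0.2 -0.9] gap 0.25 q6 -1.02
t 30.3 tcp [427.9 354.4 133.7] yaxis deg 92.12 tilt [ 0.  0. -1.] F [ 0.5 -0.5 -1.5] gap 0.246 q6 -1.02
t 30.35 tcp [427.9 354.4 133.7] yaxis deg 92.11 tilt [ 0.  0. -1.] F [ 0.5  0.9 -1.6] gap 0.249 q6 -1.02
```

```bash
python3 -m pendant '[[1,0,0,-0.7,0],[1,0,0,-0.7,0],[1,0,0,-0.4,0],[1,0,0,0,0]]'; python3 -m pendant '[[0.3,0,0,0,0],[-0.3,0,0,0,0],[-0.3,0,0,0,0],[-0.3,0,0,0,0],[-0.3,0,0,0,0],[-0.3,0,0,10,0],[-0.3,0,0,20,0],[-0.3,0,0,40,0],[-0.3,0,0,50,0],[-0.3,0,0,50,0],[-0.3,-20,0,30,0],[-0.3,-20,0,0,0],[-0.3,0,0,0,0],[-0.3,0,0,0,0]]'; python3 - <<'E'
from h import *
st(); c=cam('wrist'); np.savez('w11.npz',**c); P=pts(c)*1000; z=P[...,2]
m=(np.hypot(P[...,0]-428,P[...,1]-354)<40)&(z>165)&(z<185); m=cv2.morphologyEx(m.astype(np.uint8),cv2.MORPH_OPEN,np.ones((3,3)))>0
print('handle top z',np.median(z[m]),m.sum(),P[m][:,:2].mean(0))
d=cam('top'); Q=pts(d)*1000; zz=Q[...,2]; m=(np.hypot(Q[...,0]-432,Q[...,1]+357)<45)&(zz>20)&(zz<34); q=Q[m]; print('strainer',m.sum(),q[:,:2].min(0),q[:,:2].max(0),np.median(q[:,2]))
a=cv2.resize(c['img'],(390,292)); b=cv2.resize(d['img'][185:260,385:465],(390,366)); 
cv2.imwrite('pics/end.png',cv2.hconcat([cv2.copyMakeBorder(a,0,74,0,0,0),b]))
E
```

```text
clock: 30.85
tcp_pos: [0.4279, 0.3544, 0.1327]
ee_rot: [-0.013, 0.707, 0.013, 0.707]
ft_force: [-2.3, -1.5, 4.6]
finger_gap: 0.25
clock: 32.6
tcp_pos: [0.3876, 0.3541, 0.3298]
ee_rot: [-0.014, 0.708, 0.012, 0.706]
ft_force: [-0.9, 0.3, -0.2]
finger_gap: 0.65
t 32.6 tcp [387.6 354.1 329.8] yaxis deg 92.12 tilt [-0.002 -0.002 -1.   ] F [-0.9  0.3 -0.2] gap 0.65 q6 -0.98
handle top z 174.21057381327103 618 [424.97716278 355.38233057]
strainer 274 [ 407.29068779 -383.83830078] [ 459.9958958  -328.24772457] 25.810502814911818
```

View pics/end.png

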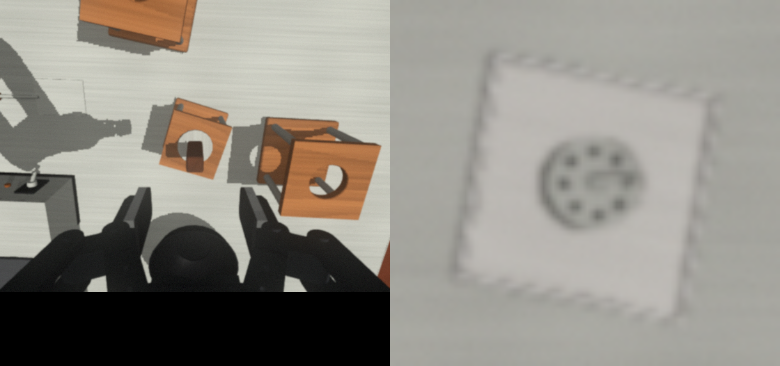

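The hook hangs in the small stand at left (195,155), with its handle top at z=174.2 mm, the same as before the job. The strainer stands centred and upright in the tray at right (593,182). Handing in.

```bash
python3 - <<'E'
from h import *
st(); print(r.hand_in())
E
```

```text
t 32.7 tcp [388.  354.1 330. ] yaxis deg 92.09 tilt [-0.002 -0.002 -1.   ] F [-0.1 -0.4  0. ] gap 0.651 q6 -0.98
the job is handed in; nothing more can be done
None
```

The job is done and handed in at 32.7 s of the allowed 61 s; no verdict was reported. I took the hook from the smallest stand, drew the strainer out of the well by its ring and set it down in the tray. Then I slipped the hook out and hung it back.

Last checks:
- **Strainer:** its centre is about 2 mm from the tray's centre. Its top face is at z≈26 mm, as expected when it stands flat on the tray floor.
- **Hook:** the handle top is at z = 174.2 mm, the same as before the job, and within about 1 mm of where it was sideways.
- **Robot:** the gripper is open and clear, with wrist force about 0. The highest wrist force I read was about 7 N, while gripping the hook in its stand; with the strainer on the hook it stayed near 5 N. These are readings between moves, so short peaks would not show.

What disagreed or went unchecked:
- The cameras differ by 1–2 mm on the stand's position.
- A plane fit through the strainer's top just after it touched down gave a slope of 0.036 rad. I put that down to depth noise; it is within the 0.12 rad limit.
- Some moves ended short of target. I corrected these from the measured pose.
- I did not measure the bowl, basket, spatula and stopper again at the end. No move came near them.

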